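# Reset the tripped breaker under a push-latch cover

## Robot

A 7-joint arm with a two-finger parallel gripper is mounted at the origin on a cart in front of the work surface, level with it; the furniture and walls round the work are solid. World frame = base frame: x ahead of the robot, y to its left, z up, the work surface at z = 0. Lengths are in m, angles in rad, forces in N, time in s.
With the tool pointing down it reaches from about 0.4 to 0.875 m from the base axis. Payload 19.3 kg.
Tool frame: the origin (TCP) lies at the very end of the fingers, on their centre line; the grasp point (between the pads) lies bot.pinch_z behind it (bot.pinch_z is the distance from the TCP to the grasp point, in m); z points along the fingers, y is the line along which they close (so a half turn about z gives the same grasp; the last joint's range is limited). The gripper opens to 85 mm and grips with 20 to 120 N. Pads are 22 mm wide; open, the fingers measure 114 mm over their backs; the gripper's body (76 mm by 85 mm) begins 54 mm behind the grasp point. The pads swing forward as they close: fully open they stand 13 mm farther back than shut.
Start: joints at [1.143, 0.521, -0.036, 1.599, 0.021, 1.021, -0.113], TCP at [0.219, -0.585, 0.231] pointing down, gripper open.
Joint ranges: [-2.91, 2.91], [-0.3, 2.13], [-1.5, 1.42], [0.17, 2.43], [-1.26, 4.41], [0.16, 1.93], [-2.52, 2.52]. Speed limits (rad/s): [1.89, 1.89, 2.39, 2.39, 3.01, 3.01, 3.01].

## Interface

Orientations are given as [roll, pitch, yaw] about the fixed x, y, z axes, in that order (R = Rz(yaw) Ry(pitch) Rx(roll)).
In Python, from workcell import bot, grab_frame, ticket gives the robot as it stands.
- The arm moves only by the tool arm_command, never from a script. Its argument "commands" is a list of rows, each a list of 3 entries, a list of its own where there are three numbers: the shift along the world's x, y, z in mm, then the turn about the world's z in rad, then the gripper command: -1 is fully open, 1 is shut, values between are in proportion. In form: [[[tx, ty, tz], roll, fingers], ...]. A call has 1 to 20 rows; each row shifts and turns the commanded pose from where the row before left it; what a row does not reach is not made up. A row lasts 1/10 s, in which the tool goes at most 50 mm and 8.59 degrees, less where a joint would pass 70% of its speed; a pose out of reach is approached as far as the arm can. A call with a gripper value outside its range is refused whole. The fingers move at their own pace and stop on an object; "newtons" is the grip in N (left out, the last holds). Time passes only in rows, so rows that do not move let the fingers close. It gives the time, the measured TCP pose, the force, the opening and the grip force at its end, in the units of the state.
- bot.observe(): the state, without advancing time (a new reading comes with each control period).
- grab_frame(name): name is "side" or "top" or "wrist"; returns a dict with "image" (400x640x3 uint8, red, green, blue), "vertical_fov" (degrees; the focal length in pixels is half the picture's height over the tangent of half this angle, whatever the lens; pixels are square), "cx", "cy" (the principal point, pixels), "R" (3x3) and "t" (3): a world point X has camera coordinates R X + t. Camera axes: x right, y down, z forward; pixel columns grow to the right and rows downward; lengths in m; the calibration is good to about 2 mm. A picture is of the moment at which its call begins. There is no depth.
- ticket.job_done(): hands the job in; it is judged then, once.
The state is a dict: "clock": time; "qpos": joint angles; "qd": joint speeds; "joint_efforts": joint torques, N m; "position": TCP position; "tool_rot": TCP orientation; "force": force on the tool from outside, world axes, zero at the start; "moment": the same for the moment, N m; "grip_width": finger opening in m; "finger_force": force on a finger pad.
Only numpy, scipy, OpenCV 4.12 (cv2) and the standard library are available. Lean on these libraries where they do the work, as an engineer would, in place of code of your own. Each camera call takes 0.05 s, during which the arm holds its last target. There are 200 camera calls.

## Task

One of the three breakers in the bench's power supply pod has tripped: its reset button has popped up under the pod's push-latch cover. Using the fingertips only, press the cover so that it springs open, push the popped-up button fully home without touching the other two breakers, then swing the cover down and press it until it latches shut, flush, by itself. Grip and lift nothing, and leave the specimen cup, the tally counter and the pen beside the pod where they are.

Things in the scene. Friction and masses are not known exactly. Their poses are not given: they have to be found in the camera images.
- supply_pod: white power supply pod fixed to the bench, 170 (x) x 236 (y) x 70 mm high, two round sockets in its front; origin: centre of its underside, x to its back, y left, z up; its front (-x) faces the robot, yaw up to 0.3 rad. Tray under the cover: deck at z 40 mm, side and back walls 70, front wall 62 high; a latch block 30 mm wide, top z 57, at the front middle ends at x = -47 mm
- cover (a joint): angle of the cover: 0 to 0.01 = latched, flush; positive = swung up and back; 1.5 rad = open; -0.050 = stop. A spring lifts it. Push-latch: pressed from latched past -0.044 rad (about 5 mm at the mark, 2.5 N) and let go, it springs up in 1 to 2 s: keep clear. From open, pushed down by a few N past -0.045 rad until it stops and let go, it latches. Let go sooner, it stays as it was
- press_mark (a point): where to press: centre of the moulded oval ring (26 x 18 mm) on the upper face of the cover (flat grey panel in the pod's top, 129 mm from hinge to front edge, 196 mm wide, 5 mm thick), 106 mm in front of the hinge line; moves with the cover; 70 mm above the bench when latched
- cover_hinge (a point): middle of the hinge line (along the pod's y) at the back of the cover, 65 mm behind the pod's centre, 66.5 mm above the bench. Open, the cover stands nearly upright over it, its edge 194 mm above the bench; a steel latch striker on its inner face, 27 mm long, then points forward, ending 36 mm in front of the hinge line, about 180 to 190 mm above the bench
- breaker_a: thermal breaker a, a fixed grey module 80 x 36 mm; three stand in a row under the cover at pod x = -23 mm, y = -60, 0, +60 mm, which is where varies. Origin on the deck (40 mm above the bench) under its button's centre, axes as the pod's. Module 4 mm high, its rear third 12. Button: flat white round cap, 17 mm diameter, top 19 mm above the origin popped up, 9 mm when home
- breaker_b: thermal breaker b, a fixed grey module 80 x 36 mm; three stand in a row under the cover at pod x = -23 mm, y = -60, 0, +60 mm, which is where varies. Origin on the deck (40 mm above the bench) under its button's centre, axes as the pod's. Module 4 mm high, its rear third 12. Button: flat white round cap, 17 mm diameter, top 19 mm above the origin popped up, 9 mm when home
- breaker_c: thermal breaker c, a fixed grey module 80 x 36 mm; three stand in a row under the cover at pod x = -23 mm, y = -60, 0, +60 mm, which is where varies. Origin on the deck (40 mm above the bench) under its button's centre, axes as the pod's. Module 4 mm high, its rear third 12. Button: flat white round cap, 17 mm diameter, top 19 mm above the origin popped up, 9 mm when home
- button_a (a joint): reset button of breaker a, moves straight down: 0 = popped up (tripped), 0.010 m = fully home (set). No spring; takes about 3 N to move and stays where it is left
- button_b (a joint): reset button of breaker b, moves straight down: 0 = popped up (tripped), 0.010 m = fully home (set). No spring; takes about 3 N to move and stays where it is left
- button_c (a joint): reset button of breaker c, moves straight down: 0 = popped up (tripped), 0.010 m = fully home (set). No spring; takes about 3 N to move and stays where it is left
- cup: specimen cup with screw lid, 57 mm across, 60 mm high, loose, left of the pod; origin at the centre of its foot; not to be disturbed
- counter: hand tally counter, 28 x 48 x 50 mm, loose, right of the pod; origin at the centre of its foot; not to be disturbed
- pen: pen, 145 mm long, 11 mm thick, lying loose on the bench left of the cup; origin at its middle, on the bench; not to be disturbed

How it is judged:
On the way, in this order (a step that is already met when the one before it is completed fails the run):
1. the cover is pressed down (value of joint cover below -0.035 rad).
2. the cover has sprung open (value of joint cover above 1.3 rad), for 0.1 s.
3. the popped-up button is pushed home with the cover open (value of joint button_a above 0.009 m and value of joint cover above 1 rad), for 0.2 s.
At the end, for the whole second after the job is handed in: the cover is latched shut and at rest with nothing pressing on it (within 0.02 rad of flush), all three breaker buttons are home (within 1 mm of the 10 mm travel), and cup, counter and pen are within 30 mm of where they stood (value of joint cover between -0.02 and 0.02 rad and value of joint each of button_a, button_b, button_c above 0.009 m and velocity of joint cover between -0.05 and 0.05 rad/s and distance of each of cup, counter, pen from where it was at the start of the episode below 0.03 m); the robot touches nothing.
It fails at once if a breaker that was already set is touched (over 1 N) (contact force between any of the fingers, the arm and breaker_b above 1 N or contact force between any of the fingers, the arm and breaker_c above 1 N).
It fails at once if the cup, the counter or the pen is knocked, shoved or carried away (moved over 30 mm) (distance of any of cup, counter, pen from where it was at the start of the episode above 0.03 m).
It fails at once if the cup, the counter or the pen is lifted off the bench (over 15 mm) (height (world z) of any of cup, counter, pen above 0.015 m).
It also fails if it takes over 54 s, if anything falls off the work surface, if the arm or the gripper's body presses on something with over 40 N, if the wrist force passes 120 N, or if a joint passes its speed limit or range.

## Working session

There is one attempt and no reset: what is moved stays moved. The work goes in short steps, Python scripts to look and compute and a tool call to move; the robot and the scene stay as the last step left them, time stands still between calls to the robot, and variables do not carry over. Pictures are saved under pics/ and viewed, at most 10 in all, crops included, and the job is handed in when it is done.

Besides the shell and the picture viewer there is one more tool, called after "Emit:" as name(argument=value, ...) on one line, values as JSON. arm_command: Moves the arm, as the interface text tells. Its arguments: {"type":"object","properties":{"commands":{"type":"array"},"newtons":{"type":"number"}},"required":["commands"]}

```bash
mkdir -p pics; cat > h.py <<'E'
import numpy as np, cv2
from workcell import bot, grab_frame, ticket
def K(f):
    F=f["image"].shape[0]/2/np.tan(np.radians(f["vertical_fov"])/2); return F
def ray(f,u,v,z):
    F=K(f); R=np.array(f["R"]);t=np.array(f["t"])
    d=R.T@np.array([(u-f["cx"])/F,(v-f["cy"])/F,1]); c=-R.T@t
    return c+d*(z-c[2])/d[2]
def proj(f,X):
    p=np.array(f["R"])@np.array(X)+np.array(f["t"]); return K(f)*p[:2]/p[2]+[f["cx"],f["cy"]]
def save(f,n): cv2.imwrite("pics/"+n+".png",cv2.cvtColor(f["image"],cv2.COLOR_RGB2BGR))
E
python3 - <<'E'
from h import *
import pickle
a=grab_frame("top");b=grab_frame("side")
pickle.dump((a,b),open("f0.pkl","wb"))
im=np.vstack([a["image"],b["image"]]); im=cv2.resize(im,(480,600),interpolation=cv2.INTER_AREA)
save(a,"top0"); save({"image":b["image"]},"side0")
for f in(a,b):print(f["vertical_fov"],-np.array(f["R"]).T@f["t"])
s=bot.observe();print(s["clock"],s["position"],s["tool_rot"],s["force"],bot.pinch_z)
E
```

```text
48.545327953694546 [0.47325049 0.08171681 1.22845882]
46.87195600283931 [ 0.42891554 -0.75652908  0.6954056 ]
0.1 [ 0.21874463 -0.58516037  0.23078176] [-3.14056994e+00  6.40396931e-05  3.57769850e-01] [ 0.07272456 -0.49960197  0.2008202 ] 0.0187
```

View pics/top0.png

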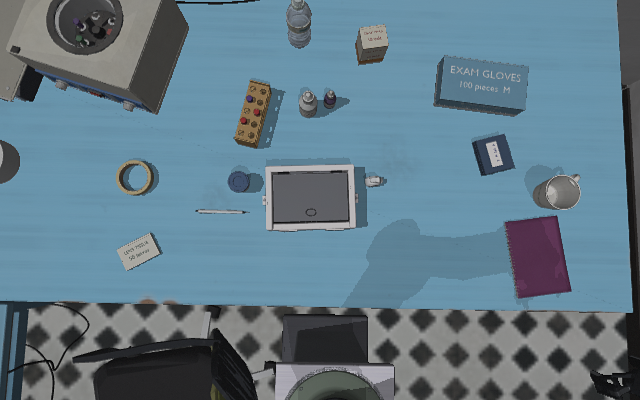

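View pics/side0.png

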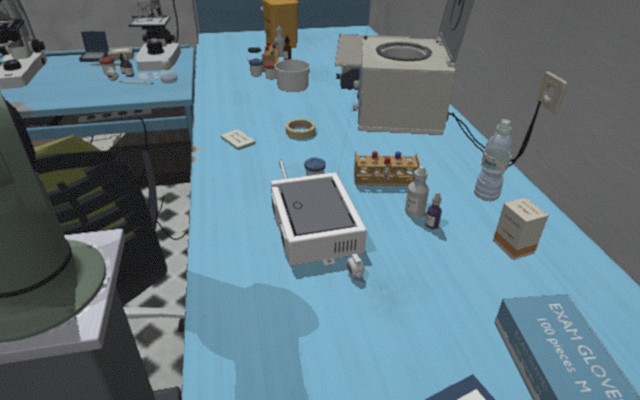

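The top view shows the pod around (311,197), slightly turned, with the ring at (311,212). The cup is at (238,181), the counter at (375,181) and the pen at (221,211).

```bash
cat >> h.py <<'E'
def Rz(y): return np.array([[np.cos(y),-np.sin(y)],[np.sin(y),np.cos(y)]])
E
python3 - <<'E'
from h import *
import pickle
a,b=pickle.load(open("f0.pkl","rb"))
g=a["image"]; h=cv2.cvtColor(g,cv2.COLOR_RGB2HSV)
m=((h[...,1]<60)&(h[...,2]<150)).astype(np.uint8); m[:160]=0;m[240:]=0;m[:,:255]=0;m[:,365:]=0
m=cv2.morphologyEx(m,cv2.MORPH_CLOSE,np.ones((5,5)))
c=max(cv2.findContours(m,0,1)[0],key=cv2.contourArea)
P=np.array([ray(a,u,v,.07)[:2] for u,v in c[:,0]],np.float32)
print(cv2.minAreaRect(P)); r=cv2.minAreaRect(P); print(cv2.boxPoints(r))
# white pod rim
w=((h[...,1]<40)&(h[...,2]>190)).astype(np.uint8); w[:160]=0;w[240:]=0;w[:,:255]=0;w[:,358:]=0
c=max(cv2.findContours(w,0,1)[0],key=cv2.contourArea)
P=np.array([ray(a,u,v,.07)[:2] for u,v in c[:,0]],np.float32)
print(cv2.minAreaRect(P))
print("ring",ray(a,311,212,.07), "cup",ray(a,238,181,.06),"ctr",ray(a,375,181,.04),"pen",ray(a,221,211,.01))
cv2.imwrite("pics/topc.png",cv2.resize(g[150:245,220:400,::-1],None,fx=4,fy=4,interpolation=2))
E
```

```text
((0.5819540023803711, 0.08091451227664948), (0.1581021100282669, 0.24121537804603577), 2.6271514892578125)
[[ 0.49745783  0.19777203]
 [ 0.5085142  -0.04318983]
 [ 0.66645014 -0.035943  ]
 [ 0.6553938   0.20501885]]
((0.515194296836853, 0.1694837361574173), (0.002598681254312396, 0.0), 91.2656478881836)
ring [0.55124499 0.07525841 0.07      ] cup [0.62972984 0.27031532 0.06      ] ctr [ 0.64138487 -0.09648329  0.04      ] pen [0.55242758 0.32150403 0.01      ]
```

View pics/topc.png

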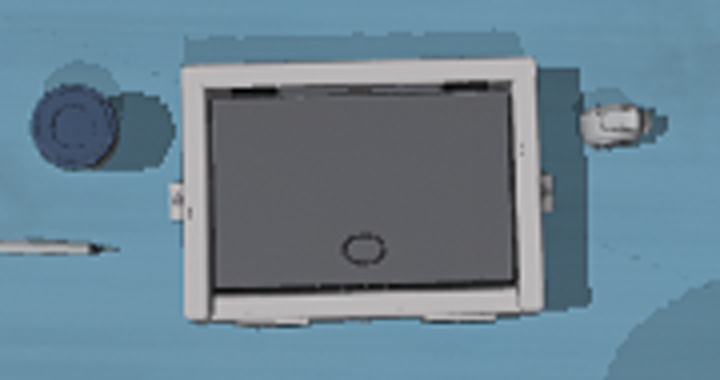

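The crop shows the ring at crop (364,249). The pod's rim corners are about (183,68), (536,58), (541,311) and (187,322).

```bash
python3 - <<'E'
from h import *
import pickle
a,b=pickle.load(open("f0.pkl","rb"))
q=lambda u,v,z=.07: ray(a,u/4+220-.4,v/4+150-.4,z)[:2]
C=np.array([q(183,68),q(536,58),q(541,311),q(187,322)])
e=C[0]-C[1];f=C[3]-C[2]
print(C.mean(0),np.linalg.norm(e),np.linalg.norm(C[0]-C[3]),[np.arctan2(-d[0],d[1]) for d in(e,f)],[np.arctan2(d[1],d[0]) for d in(C[0]-C[3],C[1]-C[2])])
r=q(364,249);print("ring",r)
y=.03
print("pod from ring",r+Rz(y)@[.041,0])
s=bot.observe();print(bot.observe()["qpos"])
E
```

```text
[0.59114373 0.07841621] 0.23343345020710723 0.16713240987155153 [np.float64(0.05371871138820524), np.float64(0.052892881389003464)] [np.float64(0.048770994254070874), np.float64(0.032477186516755685)]
ring [0.55161418 0.07631343]
pod from ring [0.59259573 0.07754324]
[ 1.14280496  0.52197672 -0.03631763  1.59991674  0.02118597  1.02110832
 -0.11279412]
```

Emit:
arm_command(commands=[[[18.4, 36.7, -4], -0.0172, 1], [[18.4, 36.7, -4], -0.0172, 1], [[18.4, 36.7, -4], -0.0172, 1], [[18.4, 36.7, -4], -0.0172, 1], [[18.4, 36.7, -4], -0.0172, 1], [[18.4, 36.7, -4], -0.0172, 1], [[18.4, 36.7, -4], -0.0172, 1], [[18.4, 36.7, -4], -0.0172, 1], [[18.4, 36.7, -4], -0.0172, 1], [[18.4, 36.7, -4], -0.0172, 1], [[18.4, 36.7, -4], -0.0172, 1], [[18.4, 36.7, -4], -0.0172, 1], [[18.4, 36.7, -4], -0.0172, 1], [[18.4, 36.7, -4], -0.0172, 1], [[18.4, 36.7, -4], -0.0172, 1], [[18.4, 36.7, -4], -0.0172, 1], [[18.4, 36.7, -4], -0.0172, 1], [[18.4, 36.7, -4], -0.0172, 1], [[0, 0, 0], 0, 1], [[0, 0, 0], 0, 1]])

```text
clock: 2.1
position: [0.5498, 0.0759, 0.1587]
tool_rot: [3.141, 0.001, 0.05]
force: [-1.1, 0.1, 0.1]
grip_width: 0.0003
finger_force: 0.0
```

```bash
python3 - <<'E'
from h import *
f=grab_frame("wrist");save(f,"w1")
print(-np.array(f["R"]).T@f["t"], proj(f,[.5498,.0759,.1587]), proj(f,[.551,.076,.07]))
import pickle;pickle.dump(f,open("w1.pkl","wb"))
E
```

```text
[0.61706294 0.07873894 0.30121981] [320.04099744 251.95853868] [320.36618469 203.73149683]
```

View pics/w1.png

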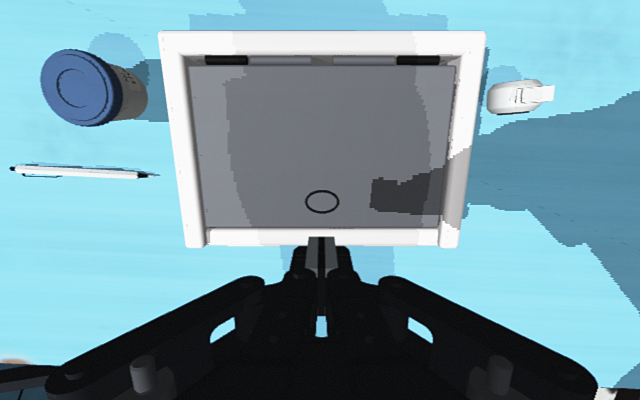

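Wrist view shows the ring at (322,202), within 2 px of where I predicted it, and the fingertips shut. The wrist camera sits about 67 mm ahead of the TCP, so I'll turn the tool 90° before working under the open cover. Pressing now.

Emit:
arm_command(commands=[[[1, 0, -20], 0, 1], [[0, 0, -30], 0, 1], [[0, 0, -25], 0, 1], [[0, 0, -8], 0, 1], [[0, 0, 0], 0, 1], [[0, 0, -4], 0, 1], [[0, 0, -4], 0, 1], [[0, 0, -3], 0, 1], [[0, 0, -2], 0, 1], [[0, 0, 0], 0, 1], [[0, 0, 0], 0, 1]])

```text
clock: 3.25
position: [0.5518, 0.0751, 0.0646]
tool_rot: [3.142, -0.002, 0.048]
force: [-4.1, -2.1, 21.4]
grip_width: 0.0001
finger_force: 11.3
```

```bash
python3 - <<'E'
from h import *
import pickle;f=pickle.load(open("w1.pkl","rb"))
print(ray(f,322,202,.07)); 
B=[ray(f,*p,.07) for p in((160,31),(486,30))];print(B,(B[0]+B[1])/2,np.arctan2(-(B[0]-B[1])[0],(B[0]-B[1])[1]))
print(bot.observe()["qpos"])
E
```

```text
[0.55253984 0.07473765 0.07      ]
[array([0.67170782, 0.19513735, 0.07      ]), array([ 0.68387872, -0.03408099,  0.07      ])] [0.67779327 0.08052818 0.07      ] 0.05304761432651461
[-0.14687507  0.64877267 -0.13218407  1.9004081   0.14230159  0.59958796
 -1.89289007]
```

Emit:
arm_command(commands=[[[-20, 0, 40], 0, 1], [[-40, 0, 30], 0, 1], [[-40, 0, 30], 0, 1], [[-30, 0, 30], -0.1, 1], [[-10, 0, 30], -0.14, 1], [[0, 0, 20], -0.14, 1], [[0, 0, 10], -0.14, 1], [[0, 0, 0], -0.14, 1], [[0, 0, 0], -0.14, 1], [[0, 0, 0], -0.14, 1], [[0, 0, 0], -0.14, 1], [[0, 0, 0], -0.14, 1], [[0, 0, 0], -0.14, 1], [[0, 0, 0], -0.14, 1], [[0, 0, 0], -0.07, 1], [[0, 0, 0], 0, 1], [[0, 0, 0], 0, 1], [[0, 0, 0], 0, 1]])

```text
clock: 5.05
position: [0.4074, 0.0719, 0.2417]
tool_rot: [3.113, 0.026, -1.021]
force: [-1.5, 0.4, -0.7]
grip_width: 0.0
finger_force: 0.0
```

```bash
python3 - <<'E'
from h import *
import pickle
f=grab_frame("top");g=grab_frame("wrist")
pickle.dump((f,g),open("w2.pkl","wb"))
A=cv2.resize(f["image"][140:260,220:420],None,fx=3,fy=3,interpolation=2)
im=cv2.resize(g["image"],(400,250)); out=np.zeros((360+250,600,3),np.uint8);out[:360]=A;out[360:,:400]=im
save({"image":out[:600]},"o1")
def pod(x,y,z): return [*(np.array([.5935,.0767])+Rz(.05)@[x,y]),z]
for y in(-.06,0,.06):
  u=proj(f,pod(-.023,y,.049));print((u-[220,140])*3,proj(g,pod(-.023,y,.049))/1.6+[0,360])
E
```

```text
[340.37098077 194.12008026] [127.81234131 389.27200347]
[272.99736393 195.9306264 ] [114.31839427 423.52045615]
[205.45538575 197.74569696] [102.03062166 454.70756527]
```

View pics/o1.png

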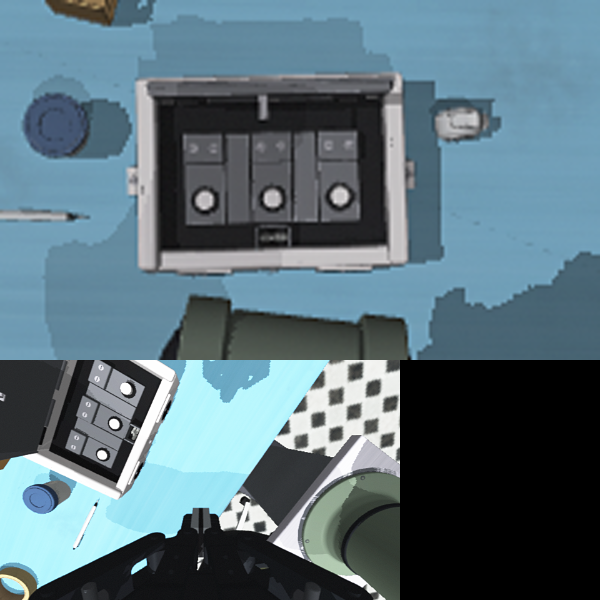

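Cover is open. The three white caps show in both views; next I measure which one stands higher.

```bash
python3 - <<'E'
from h import *
import pickle
f,g=pickle.load(open("w2.pkl","rb"))
def pod(x,y,z): return [*(np.array([.5935,.0767])+Rz(.05)@[x,y]),z]
for n,F in(("top",f),("wrist",g)):
  im=F["image"];h=cv2.cvtColor(im,cv2.COLOR_RGB2HSV)
  m=((h[...,1]<50)&(h[...,2]>185)).astype(np.uint8)
  N,l,s,c=cv2.connectedComponentsWithStats(m)
  for y in(-.06,0,.06):
    p=proj(F,pod(-.023,y,.049)); p2=proj(F,pod(-.023,y,.059))
    i=min((k for k in range(1,N) if s[k,4]>20),key=lambda k:np.linalg.norm(c[k]-p))
    print(n,y,p.round(1),p2.round(1),c[i].round(1),s[i], ray(F,*c[i],.049)[:2].round(4),ray(F,*c[i],.059)[:2].round(4))
x,y=[],[]
E
python3 - <<'E'
import sys;sys.path.insert(0,".")
from h import *;import pickle
f,g=pickle.load(open("w2.pkl","rb"))
cv2.imwrite("pics/o2.png",cv2.resize(g["image"][0:190,80:290,::-1],None,fx=3,fy=3,interpolation=2))
print(bot.observe()["qpos"].round(2))
E
```

```text
top -0.06 [333.5 204.7] [333.7 204.4] [332.9 205.1] [331 203   5   5  22] [0.5725 0.0171] [0.5716 0.0176]
top 0 [311.  205.3] [311. 205.] [332.9 205.1] [331 203   5   5  22] [0.5725 0.0171] [0.5716 0.0176]
top 0.06 [288.5 205.9] [288.3 205.6] [278.9 226.9] [274 225  13   4  29] [0.5113 0.1593] [0.511  0.1586]
wrist -0.06 [204.5  46.8] [200.9  44.7] [200.6  45.2] [192  36  18  20 273] [0.5774 0.0163] [0.5735 0.0162]
wrist 0 [182.9 101.6] [178.8 101.3] [182.5 101.7] [175  94  16  16 204] [0.5709 0.0758] [0.5672 0.0739]
wrist 0.06 [163.2 151.5] [158.8 152.7] [162.8 151.5] [155 145  16  14 181] [0.568  0.1356] [0.5644 0.132 ]
[-1.11  0.31  1.    2.11 -0.34  0.93 -2.5 ]
```

View pics/o2.png

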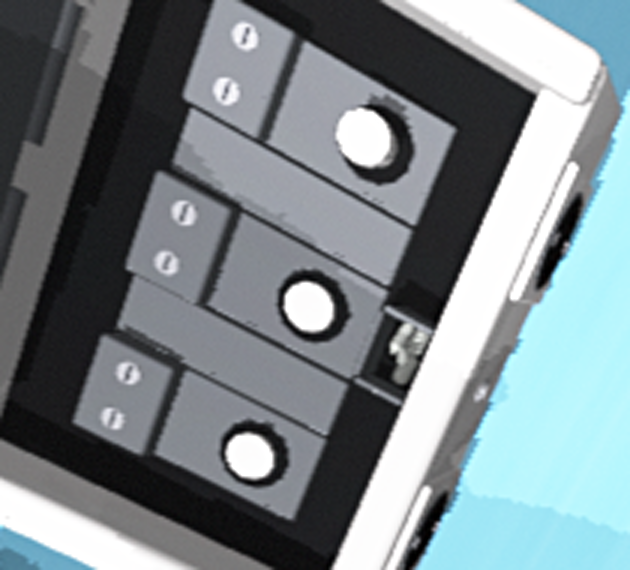

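The popped-up button is the right one (pod y = -60 mm), at about (0.5735, 0.0163): it alone shifts to the 59 mm projection and shows its side wall. The turn stopped at joint 7's limit, so I'll turn the other way.

Emit:
arm_command(commands=[[[3, -2, 0], 0.14, 1], [[3, -2, 0], 0.14, 1], [[3, -2, 0], 0.14, 1], [[3, -2, 0], 0.14, 1], [[3, -2, 0], 0.14, 1], [[3, -2, 0], 0.14, 1], [[3, -2, 0], 0.14, 1], [[3, -2, 0], 0.14, 1], [[3, -2, 0], 0.14, 1], [[3, -2, 0], 0.14, 1], [[3, -2, 0], 0.14, 1], [[3, -2, 0], 0.14, 1], [[3, -2, 0], 0.14, 1], [[3, -2, 0], 0.14, 1], [[3, -2, 0], 0.14, 1], [[3, -2, 0], 0.14, 1], [[3, -2, 0], 0.14, 1], [[3, -2, 0], 0.14, 1], [[3, -2, 0], 0.12, 1], [[0, 0, 0], 0, 1]])

```text
clock: 7.15
position: [0.4647, 0.0332, 0.242]
tool_rot: [3.112, 0.025, 1.618]
force: [0.4, 0.5, 0.3]
grip_width: 0.0003
finger_force: 0.0
```

```bash
python3 -c "
from h import *
s=bot.observe();print(s['position'],s['tool_rot'],s['qpos'].round(2),s['clock'])"
```

```text
[0.46472929 0.03318131 0.24199012] [3.11199399 0.0249389  1.61847772] [-0.54  0.25  0.38  2.03 -0.09  0.85 -0.06] 7.15
```

Emit:
arm_command(commands=[[[25, -4, -20], 0, 1], [[25, -4, -30], 0, 1], [[25, -4, -30], 0, 1], [[20, -3, -30], 0, 1], [[13, -2, -30], 0, 1], [[0, 0, -22], 0, 1], [[0, 0, 0], 0, 1], [[0, 0, 0], 0, 1]])

```text
clock: 7.95
position: [0.5724, 0.0167, 0.0802]
tool_rot: [3.113, 0.025, 1.615]
force: [0.6, -1.1, 0.1]
grip_width: 0.0003
finger_force: 0.0
```

```bash
python3 - <<'E'
from h import *
f=grab_frame("wrist");t=grab_frame("top");s=grab_frame("side")
o=np.zeros((600,640,3),np.uint8);o[:400]=f["image"];o[400:600,:300]=cv2.resize(t["image"][150:250,240:390],(300,200));o[400:600,310:610]=cv2.resize(s["image"][150:270,240:420],(300,200))
save({"image":o},"p1")
print(proj(f,[.5735,.0163,.059]),proj(f,bot.observe()["position"]))
E
```

```text
[322.2793764  236.36338126] [322.88111776 251.94917801]
```

View pics/p1.png

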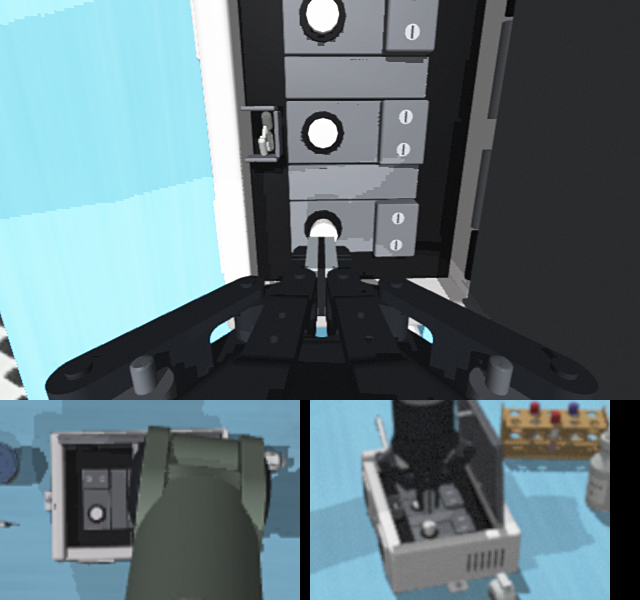

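Tips stand over the right button (cap at (325,232) in the wrist view), clear of the open cover. Pressing.

Emit:
arm_command(commands=[[[0, 0, -10], 0, 1], [[0, 0, -8], 0, 1], [[0, 0, -5], 0, 1], [[0, 0, -5], 0, 1], [[0, 0, -3], 0, 1], [[0, 0, -2], 0, 1], [[0, 0, 0], 0, 1], [[0, 0, 0], 0, 1], [[0, 0, 0], 0, 1]])

```text
clock: 9.0
position: [0.5725, 0.017, 0.0486]
tool_rot: [3.112, 0.024, 1.617]
force: [-16.7, 3.0, 49.1]
grip_width: -0.0
finger_force: 24.9
```

Emit:
arm_command(commands=[[[0, 0, 15], 0, 1], [[0, 0, 30], 0, 1], [[0, 0, 40], 0, 1], [[0, 0, 40], 0, 1], [[0, 0, 40], 0, 1], [[0, 0, 37], 0, 1], [[0, 0, 0], 0, 1], [[0, 0, 0], 0, 1]])

```text
clock: 9.8
position: [0.5726, 0.0169, 0.2491]
tool_rot: [3.112, 0.025, 1.617]
force: [-0.9, -0.7, -0.3]
grip_width: 0.0003
finger_force: 0.0
```

```bash
python3 - <<'E'
from h import *
f=grab_frame("wrist");t=grab_frame("side");top=grab_frame("top")
o=np.zeros((600,640,3),np.uint8);o[:400]=f["image"];o[400:600,310:610]=cv2.resize(t["image"][100:270,220:475],(300,200));o[400:600,:300]=cv2.resize(top["image"][130:250,220:400],(300,200))
save({"image":o},"p2")
p=[.5735,.0163]
print(proj(f,p+[.059]),proj(f,p+[.049]))
E
```

```text
[317.05122665 177.26702686] [316.90910531 175.48515784]
```

View pics/p2.png

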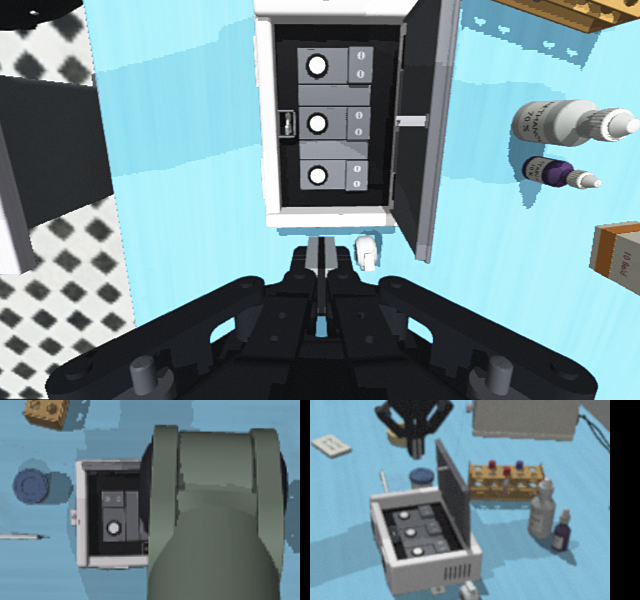

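The wrist view shows all three caps alike and low (at (317,65), (317,122), (317,176)), with the cover still upright. Now going behind the cover.

Emit:
arm_command(commands=[[[15, 8, 3], 0, 1], [[25, 12, 2], 0, 1], [[30, 13, 0], 0, 1], [[30, 13, 0], 0, 1], [[25, 12, 0], 0, 1], [[13, 7, 0], 0, 1], [[0, 0, 0], 0, 1], [[0, 0, -20], 0, 1], [[0, 0, -30], 0, 1], [[0, 0, -25], 0, 1], [[0, 0, -9], 0, 1], [[0, 0, 0], 0, 1], [[0, 0, 0], 0, 1]])

```text
clock: 11.25
position: [0.7108, 0.0816, 0.1707]
tool_rot: [3.112, 0.025, 1.617]
force: [0.3, -0.9, 0.0]
grip_width: -0.0002
finger_force: 0.0
```

Emit:
arm_command(commands=[[[-10, 0, 0], 0, 1], [[-15, 0, 0], 0, 1], [[-10, 0, 0], 0, 1], [[-5, 0, 0], 0, 1], [[-6, 0, -1], 0, 1], [[-8, 0, -1], 0, 1], [[-9, -1, -1], 0, 1], [[-9, 0, -1], 0, 1], [[-8, -1, -2], 0, 1], [[0, 0, 0], 0, 1]])

```text
clock: 12.25
position: [0.6293, 0.0798, 0.1634]
tool_rot: [3.114, 0.025, 1.617]
force: [-0.0, 0.3, 0.6]
grip_width: -0.0003
finger_force: 0.0
```

```bash
python3 - <<'E'
from h import *
t=grab_frame("side")
save({"image":cv2.resize(t["image"][80:290,200:500],None,fx=2,fy=2)},"c1")
E
```

```text
(no output)
```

View pics/c1.png

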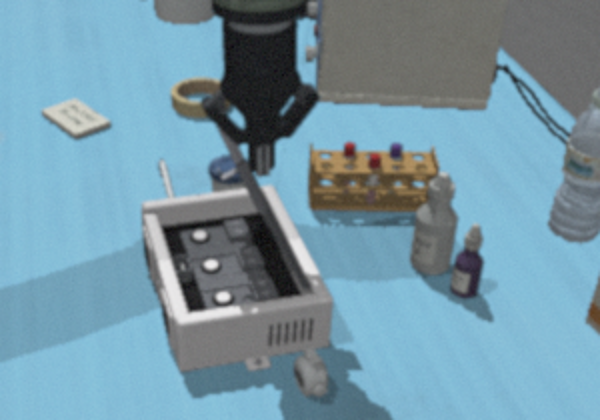

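The cover is leaning forward under the fingertips at about 1.1 rad, so I'll follow it down the arc.

Emit:
arm_command(commands=[[[-9, 0, -4], 0, 1], [[-9, -1, -4], 0, 1], [[-9, 0, -5], 0, 1], [[-8, 0, -7], 0, 1], [[-7, -1, -7], 0, 1], [[-7, 0, -8], 0, 1], [[-5, 0, -9], 0, 1], [[-5, -1, -9], 0, 1], [[-4, 0, -10], 0, 1], [[-3, 0, -10], 0, 1], [[-3, 0, -10], 0, 1], [[-2, -1, -5], 0, 1], [[-3, 0, -3], 0, 1], [[0, 0, 0], 0, 1]])

```text
clock: 13.7
position: [0.556, 0.0757, 0.0723]
tool_rot: [3.114, 0.025, 1.617]
force: [-0.9, 0.2, 1.8]
grip_width: -0.0
finger_force: 0.7
```

Emit:
arm_command(commands=[[[-1, 0, -3], 0, 1], [[-1, 0, -3], 0, 1], [[-1, 0, -2], 0, 1], [[0, 0, -2], 0, 1], [[0, 0, 0], 0, 1], [[0, 0, 0], 0, 1], [[0, 0, 0], 0, 1]])

```text
clock: 14.4
position: [0.5541, 0.0759, 0.0644]
tool_rot: [3.111, 0.024, 1.617]
force: [-9.1, -1.1, 40.6]
grip_width: -0.0
finger_force: 20.5
```

Emit:
arm_command(commands=[[[0, 0, 10], 0, 1], [[-5, 0, 20], 0, 1], [[-30, 0, 30], 0, 1], [[-35, 0, 30], 0, 1], [[-20, 0, 30], 0, 1], [[0, 0, 30], 0, 1], [[0, 0, 0], 0, 1], [[0, 0, 0], 0, 1], [[0, 0, 0], 0, 1], [[0, 0, 0], 0, 1], [[0, 0, 0], 0, 1], [[0, 0, 0], 0, 1]])

```text
clock: 15.6
position: [0.4633, 0.0757, 0.2122]
tool_rot: [3.114, 0.026, 1.617]
force: [-0.7, -0.1, -0.5]
grip_width: -0.0004
finger_force: 0.0
```

```bash
python3 - <<'E'
from h import *
t=grab_frame("side");w=grab_frame("wrist")
save({"image":np.hstack([cv2.resize(t["image"][80:290,200:500],None,fx=1.3,fy=1.3),cv2.resize(w["image"],(400,273))])},"e1")
E
```

```text
(no output)
```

View pics/e1.png

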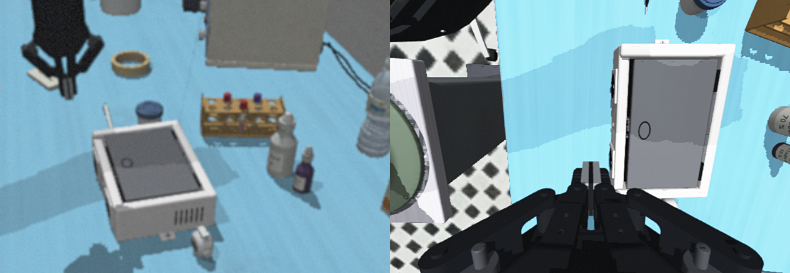

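Both views show the cover shut and flush, with the ring at (127,163) and (644,130), and nothing else has moved. Handing in.

```bash
python3 -c "
from h import *
print(ticket.job_done())"
```

```text
the job is handed in; nothing more can be done
None
```

I opened the cover, pushed the tripped right-hand button (pod y = -60 mm) home, and pressed the cover until it latched flush, then handed the job in at about 16 s. The last pictures show the cover shut and the cup, counter and pen where they were. The hand-in returned no verdict.

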